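Click the reagent cap shut and feed the calibration card

TASK

Put the analyser's new reagent into service: turn the blue cap on its sloping front clockwise until it comes to its stop and the ratchet clicks and slips (one click is enough, never more than three), and slide the white calibration card flat along the worktop, contacts first, fully home into the slot of the low grey card reader. Do both in whichever order suits you, keep the card down on the worktop, and do not shift or knock over the other things standing about.

Things in the scene. Friction and masses are not known exactly. Their poses are not given: they have to be found in the camera images.
- analyser: white bench analyser fixed to the worktop, 135 x 140 mm and 120 mm high with a blue band at its foot; origin under its middle (the case spans x -75 to +60, y -70 to +70), its front is its -x side; the front upper part is a slope whose outward normal leans 35 degrees from vertical towards -x, and the cap stands on this slope with the same lean; nothing of the case rises above the plane of the slope
- cap_bar (a point): middle of the top of the cap's grip bar; z = the cap's axis, pointing out of the slope (35 degrees from vertical); x = along the bar. The blue cap is a disc 57 mm across with a straight bar on it, 50 mm long, 13 mm wide and 27 mm high above the disc; its hub centre lies on the axis. Pinch the bar across its width (y) with the fingers along the axis
- thread_ring (a joint): how far the grey threaded ring under the cap is screwed on, rad: it grows as the cap is turned clockwise seen from outside (along -z of cap_bar), starts between 0.3 and 1.6 and meets a hard stop at 2.4 (fully home). Drag about 0.12 N m; the cap carries it round through the ratchet
- cap (a joint): how far the cap has slipped clockwise on the ring through its ratchet, rad; 0 at the start. The ratchet has ten teeth a turn (0.63 rad apart): the ring being at its stop, the cap needs about 0.25 N m, slips past a tooth with a click at 0.31, 0.94 and 1.57 and would pass a fourth at 2.20. It stays where it is left and slips likewise (and clicks back) if forced anticlockwise against a held ring
- reader: low grey card reader fixed to the worktop, 80 mm long (x) by 96 mm wide (y) by 22 mm high; origin under its middle; its slot, 66 mm wide, 9 mm high and 50 mm deep, lies on the worktop and opens at the -x end (x = -40); two guides 8 mm high flare out to 85 mm wide and reach 18 mm in front of the mouth. It stands at the robot's left, its +x (into the slot) pointing 1.3 to 1.7 rad from world x (to the left)
- slot_mouth (a point): middle of the slot's mouth, 2 mm above the worktop; +x points into the slot
- slot_end (a point): middle of the slot's end wall, 50 mm inside the mouth, 2 mm above the worktop; +x points into the slot
- card: loose rigid white card, 100 x 60 x 4 mm, 30 g; origin under its middle; +x is its front end, with a blue band and five brass contacts; grey ribs at the rear end. Its underside is glossy (friction about 0.3 on the worktop) and its top grippy (about 1), so that it follows fingertips pressed on it with 5 to 20 N and drawn along or turned. It starts at the robot's right with its front pointing 0.6 to 2.4 rad from world x (roughly to the left)
- card_front (a point): middle of the card's front edge (x = +50 mm of the card)
- specimen_cup_a: bystander: specimen cup with red lid, 62 mm across, 72 mm high; origin under its middle
- specimen_cup_b: bystander: specimen cup with yellow lid, 62 mm across, 72 mm high; origin under its middle
- strip_vial_b: bystander: white vial with blue cap, 42 mm across, 104 mm high; origin under its middle
- gauze_roll: bystander: white gauze roll, 44 mm across, 68 mm high; origin under its middle
- lab_timer: bystander: flat timer with a red button, 58 x 66 x 17 mm; origin under its middle
- glucose_meter: bystander: hand-held meter, 93 (x) x 52 x 20 mm; origin under its middle
- lancet_box: bystander: small red and white carton, 55 (x) x 86 (y) x 48 mm; origin under its middle
- mini_centrifuge: white mini centrifuge with its lid standing open, fixed in the middle of the worktop; origin under its middle; its case spans x -82 to +97 and y -80 to +80 mm, corners rounded about 30 mm, and is 94 mm high, the lid at the back reaches 235 mm; a round knob (26 mm across, at y = -28) and a small switch (at y = +36) stick out of its front to x = -96, 32 to 58 mm above the worktop
- tube_rack: blue rack with capped sample tubes, fixed at the right; 58 (x) x 164 (y) mm, 62 mm high, tubes to about 100 mm; origin under its middle

How it is judged:
By the outcome, as a careful person would: the job done as asked, in the order asked, and still so for the second after the job is handed in, with the robot touching nothing.
It also fails if it takes over 72 s, if anything falls off the work surface, if the arm or the gripper's body presses on something with over 40 N, if the wrist force passes 120 N, or if a joint passes its speed limit or range.

ROBOT

A 7-joint arm with a two-finger parallel gripper is mounted at the origin on a cart in front of the work surface, level with it; the furniture and walls round the work are solid. World frame = base frame: x ahead of the robot, y to its left, z up, the work surface at z = 0. Lengths are in m, angles in rad, forces in N, time in s.
With the tool pointing down it reaches from about 0.4 to 0.85 m from the base axis. Payload 10.4 kg.
Tool frame: the origin (TCP) lies on the centre line of the jaws, within the pads' length; the fingertips stand 8 mm ahead of it and the grasp point (between the pads) lies 11 mm behind it (r.finger_overhang is the distance from the TCP to the fingertips, in m); z points along the fingers, y is the line along which they close (so a half turn about z gives the same grasp; the last joint's range is limited). The gripper opens to 87 mm and grips with 3 to 60 N. Pads are 19 mm wide; open, the fingers measure 117 mm over their backs; the gripper's body (75 mm by 190 mm) begins 51 mm behind the grasp point.
Start: joints at [1.178, 0.332, -0.065, 1.46, 0.022, 1.35, -0.088], TCP at [0.226, -0.583, 0.231] pointing down, gripper open.
Joint ranges: [-2.6, 2.6], [-0.5, 2.12], [-1.47, 1.34], [0.16, 2.42], [-1.27, 4.41], [0.06, 2.06], [-2.6, 2.6]. Speed limits (rad/s): [2.22, 2.22, 2.79, 2.79, 3.14, 3.14, 3.14].

INTERFACE

Orientations are given as a unit quaternion [x, y, z, w].
In Python, from bench import r, vision gives the robot as it stands.
- The arm moves only by the tool drive_tool, never from a script. Its argument "series" is a list of rows, each a list of 2 entries, a list of its own where there are three numbers: the shift along the world's x, y, z in cm, then the turn about the world's z in degrees. A call has exactly 10 rows; each row shifts and turns the commanded pose from where the row before left it; what a row does not reach is not made up. A row lasts 1/8 s, in which the tool goes at most 62.5 mm and 10.7 degrees, less where a joint would pass 70% of its speed; a pose out of reach is approached as far as the arm can. A call with a gripper value outside its range is refused whole. "hand" is the closure, from 0 (fully open) to 1 (shut), set as the call begins (left out, the last holds). The fingers move at their own pace and stop on an object; "newtons" is the grip in N (left out, the last holds). Time passes only in rows, so rows that do not move let the fingers close, or fill a call up. It gives the time, the measured TCP pose, the force, the opening and the grip force at its end, in the units of the state.
- r.read_state(): the state, without advancing time (a new reading comes with each control period).
- vision.camera(name): name is "scene" or "top" or "wrist"; returns a dict with "color" (420x560x3 uint8, red, green, blue), "intrinsics" (3x3 intrinsics, pixels), "R" (3x3) and "t" (3): a world point X has camera coordinates R X + t; the wrist camera has in their place "mount" (4x4, takes a point from camera to tool coordinates, whose origin is the TCP and whose axes are the flange's). Camera axes: x right, y down, z forward; pixel columns grow to the right and rows downward; lengths in m; the calibration is good to about 2 mm. A picture is of the moment at which its call begins: read the wrist's pose just before it. There is no depth.
- r.close_job(): hands the job in; it is judged then, once.
The state is a dict: "time": time; "joint_positions": joint angles; "joint_vel": joint speeds; "joint_torque": joint torques, N m; "ee_pos": TCP position; "eef_rot": TCP orientation; "ft_force": force on the tool from outside, world axes, zero at the start; "torque": the same for the moment, N m; "width": finger opening in m; "grip_force": force on a finger pad.
Only numpy, scipy, OpenCV 4.12 (cv2) and the standard library are available. Lean on these libraries where they do the work, as an engineer would, in place of code of your own. Each camera call takes 0.05 s, during which the arm holds its last target. There are 200 camera calls.

## Working session

There is one attempt and no reset: what is moved stays moved. The work goes in short steps, Python scripts to look and compute and a tool call to move; the robot and the scene stay as the last step left them, time stands still between calls to the robot, and variables do not carry over. Pictures are saved under pics/ and viewed, at most 10 in all, crops included, and the job is handed in when it is done.

Besides the shell and the picture viewer there is one more tool, called after "Call:" as a command line: name --argument value ..., lists and objects as JSON in quotes. drive_tool: Moves the arm, as the interface text tells. Its arguments: {"type":"object","properties":{"series":{"type":"array"},"hand":{"type":"number"},"newtons":{"type":"number"}},"required":["series"]}

```bash
ls; mkdir -p pics
python3 - <<'E'
from bench import r, vision
import cv2
s=r.read_state(); print(s)
for n in ("scene","top"):
    c=vision.camera(n); cv2.imwrite(f"pics/{n}0.png",c["color"][:,:,::-1]); print(n,c["intrinsics"],c["R"],c["t"])
E
```

```text
pics
{'time': 0.0, 'joint_positions': array([ 1.17841348,  0.33285577, -0.06473411,  1.46093585,  0.02163645,
        1.34988561, -0.08846842]), 'joint_vel': array([ 7.21526933e-05,  3.91402005e-04,  6.80510619e-04,  3.83949805e-04,
       -8.25999775e-04,  2.91335294e-04, -7.58708640e-04]), 'joint_torque': array([-1.38246352e-03, -6.23231864e+01,  2.38508976e-02, -3.89882183e+01,
       -6.12425990e-02,  3.98320542e-02,  1.94622689e-04]), 'ee_pos': array([ 0.22575289, -0.58240855,  0.22976669]), 'eef_rot': array([ 9.82947458e-01,  1.83885329e-01, -1.70768926e-04, -6.72425290e-04]), 'ft_force': array([ 0.27947449, -0.55021125,  0.05509654]), 'torque': array([-0.0243711 ,  0.01031381,  0.01145472]), 'grip_force': 0.0, 'width': 0.08714236857908185}
scene [[527.87240743   0.         282.125757  ]
 [  0.         527.87240743 203.76174368]
 [  0.           0.           1.        ]] [[-0.56828082 -0.82281692  0.00540569]
 [-0.56999416  0.38891305 -0.7237771 ]
 [ 0.59343371 -0.41438986 -0.69001267]] [0.28794843 0.39712767 1.2720809 ]
top [[525.8321128    0.         281.98875386]
 [  0.         525.8321128  215.59055591]
 [  0.           0.           1.        ]] [[ 0.00526918 -0.99998144 -0.00305827]
 [-0.87745361 -0.00315661 -0.47965112]
 [ 0.47963257  0.00521086 -0.87745396]] [-0.00239039  0.53834465  1.2332338 ]
```

View pics/scene0.png

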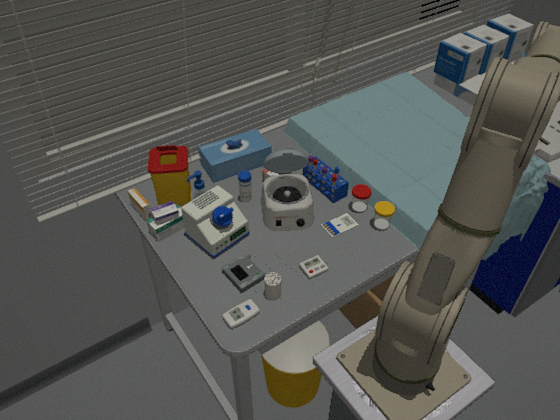

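View pics/top0.png

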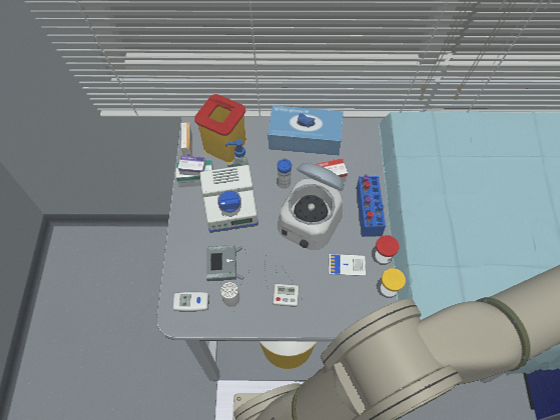

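The scene view shows the reader at about (243,271), the card at (340,224), the cap at (222,215), the timer at (313,266) and the gauze at (273,285). In the top view the reader is at (222,263) with its mouth to the right, the card at (347,265) with its front to the left, and the cap at (230,201). I'll enlarge the work area.

```bash
cat > h.py <<'E'
import numpy as np, cv2
from scipy.spatial.transform import Rotation as Ro
def ray(c,uv):
    d=np.linalg.inv(c["intrinsics"])@np.array([uv[0],uv[1],1.]); return -c["R"].T@c["t"], c["R"].T@d
def plane(c,uv,z):
    o,d=ray(c,uv); return o+d*(z-o[2])/d[2]
def wristcam(s,c):
    M=np.eye(4); M[:3,:3]=Ro.from_quat(s["eef_rot"]).as_matrix(); M[:3,3]=s["ee_pos"]
    W=np.linalg.inv(M@c["mount"]); return dict(c,R=W[:3,:3],t=W[:3,3])
def tri(c1,p1,c2,p2):
    o1,d1=ray(c1,p1);o2,d2=ray(c2,p2)
    A=np.stack([d1,-d2],1);k=np.linalg.lstsq(A,o2-o1,rcond=None)[0]
    a,b=o1+d1*k[0],o2+d2*k[1]; return (a+b)/2,np.linalg.norm(a-b)
E
python3 - <<'E'
from bench import vision
from h import *
c=vision.camera("top"); s=vision.camera("scene")
I=c["color"][140:320,160:410,::-1]
cv2.imwrite("pics/topc.png",cv2.resize(I,None,fx=3.2,fy=3.2,interpolation=cv2.INTER_CUBIC))
P=lambda n,uv,z: print(n,plane(c,uv,z).round(3))
P("card",(347,265),.004);P("reader",(222,263),.02);P("gauze top",(230,287),.068);P("timer",(286,295),.017)
P("cupA",(387,243),.072);P("cupB",(394,277),.072);P("knob",(304,243),.045);P("meter",(191,302),.02)
for cam in (c,s):
    h=cv2.cvtColor(cam["color"],cv2.COLOR_RGB2HSV); m=cv2.inRange(h,(100,130,50),(130,255,255))
    n,l,st,ce=cv2.connectedComponentsWithStats(m)
    for i in range(1,n):
        if st[i,4]>15 : print(st[i],ce[i].round(1))
    print()
print(tri(c,(230,201),s,(222,215)))
E
```

```text
card [ 0.457 -0.179  0.004]
reader [0.455 0.164 0.02 ]
gauze top [0.367 0.133 0.068]
timer [ 0.365 -0.011  0.017]
cupA [ 0.492 -0.281  0.072]
cupB [ 0.395 -0.29   0.072]
knob [ 0.504 -0.06   0.045]
meter [0.343 0.238 0.02 ]
[226 139  16   7  61] [234.9 142.3]
[235 148  10   7  28] [240.  151.6]
[278 159  13  14 143] [284.  165.2]
[357 176  28  60 834] [371.1 204.5]
[219 191  21  21 263] [228.8 199.5]
[370 231  12   5  24] [375.4 234. ]
[331 255   9  18 113] [336.1 263.5]
[ 530  369   30   51 1019] [546.6 395.1]

[487  21  29  38 251] [504.2  36.5]
[464  33  29  41 192] [483.   53.7]
[434  42  36  42 846] [450.8  63.2]
[226 140  15   8  82] [233.7 143.7]
[303 157  45  46 818] [326.8 181.5]
[187 171  17  19 140] [197.2 180.1]
[238 170  13  12 125] [244.2 175.9]
[ 473  182   87  132 3744] [518.1 255. ]
[213 206  20  20 311] [222.4 215.6]
[325 222  14  13  59] [332.2 227.7]
[185 233  17  15  21] [192.9 239.8]
[203 232  46  26  72] [225.2 246.7]

(array([0.60047347, 0.14203998, 0.10733066]), np.float64(0.0019050567110344785))
```

View pics/topc.png

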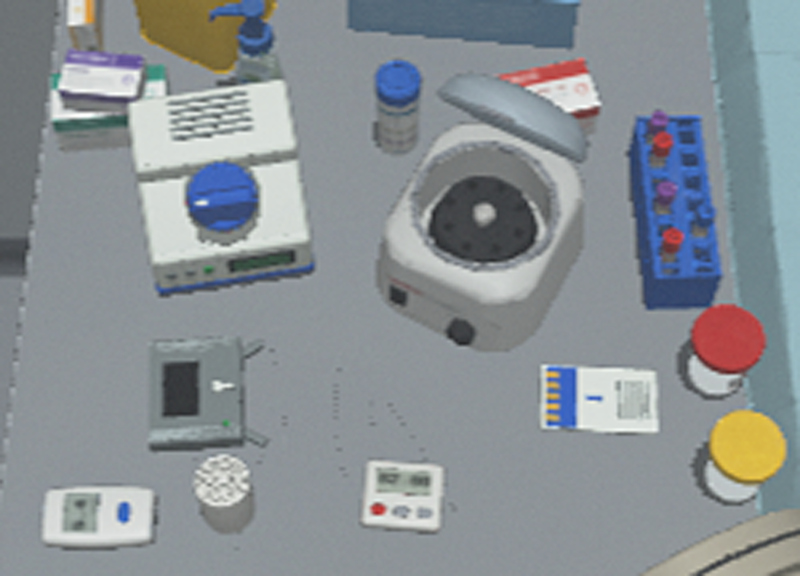

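The enlarged crop shows the card at (600,400) with its front to the left and the reader at (195,393) with its guides opening right. The cap's bar runs roughly left to right at (222,198). The lane between the centrifuge knob (461,332) and the timer (402,495) is clear. I'll go above the card.

Call:
drive_tool --series '[[[2.3, 4.3, 0.7], -2.1], [[2.3, 4.3, 0.7], -2.1], [[2.3, 4.3, 0.7], -2.1], [[2.3, 4.3, 0.7], -2.1], [[2.3, 4.3, 0.7], -2.1], [[2.3, 4.3, 0.7], -2.1], [[2.3, 4.3, 0.7], -2.1], [[2.3, 4.3, 0.7], -2.1], [[2.3, 4.3, 0.7], -2.1], [[2.3, 4.3, 0.7], -2.1]]' --hand 1 --newtons 20

```text
time: 1.45
ee_pos: [0.4563, -0.1513, 0.3008]
eef_rot: [1.0, 0.001, 0.0, 0.0]
ft_force: [0.2, -1.0, 0.7]
width: 0.0019
grip_force: 0.0
```

```bash
cat > snap.py <<'E'
import sys,pickle
from bench import r, vision
from h import *
s=r.read_state(); c=vision.camera("wrist"); n=sys.argv[1]
c=wristcam(s,c); pickle.dump(c,open(n+".pkl","wb"))
cv2.imwrite(f"pics/{n}.png",c["color"][:,:,::-1])
x=Ro.from_quat(s["eef_rot"]).as_matrix()[:,0]
print("t",s["time"],"tcp",s["ee_pos"].round(4),"yaw",np.degrees(np.arctan2(x[1],x[0])).round(2),"cam",(-c["R"].T@c["t"]).round(3),"f",s["ft_force"].round(2))
E
python3 snap.py w1
```

```text
t 1.45 tcp [ 0.4563 -0.1513  0.3008] yaw 0.11 cam [ 0.538 -0.151  0.455] f [ 0.24 -1.02  0.74]
```

View pics/w1.png

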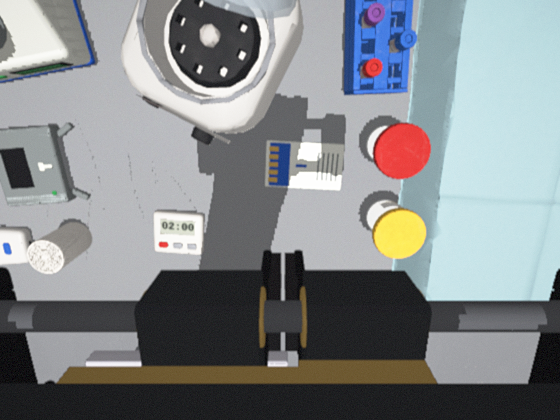

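The wrist view shows card corners at about (268,141), (344,143), (342,190) and (265,186). The reader's mouth edge runs from (62,126) to (70,200), with guide tips near (73,124) and (88,196).

Run:
```python
import pickle
from h import *
c=pickle.load(open("w1.pkl","rb"))
Q=[plane(c,p,.004)[:2] for p in [(268,141),(344,143),(342,190),(265,186)]]
print(np.round(Q,4)); fl,rl,rr,fr=Q
print("sizes",[np.linalg.norm(a-b).round(4) for a,b in [(fl,rl),(fr,rr),(fl,fr),(rl,rr)]])
f=(fl+fr)/2;b=(rl+rr)/2;d=f-b; print("card c",(f+b)/2,"dir",np.degrees(np.arctan2(d[1],d[0])))
for p,z in [((62,126),.022),((70,200),.022),((74,124),.008),((88,194),.008)]: print(p,plane(c,p,z).round(4))
for p,z in [((206,134),.045),((155,212),.017),((205,212),.017),((402,150),.072),((398,233),.072)]: print(p,plane(c,p,z).round(4))
# top camera reader corners
from bench import vision
t=vision.camera("top")
f=lambda x,y,z:plane(t,(160+x/3.2,140+y/3.2),z).round(4)
print("reader top",[f(*p,.022) for p in [(150,341),(240,338),(243,447),(148,447)]],[f(*p,.008) for p in [(264,346),(268,443)]])
h=cv2.cvtColor(t["color"],cv2.COLOR_RGB2HSV)
g=cv2.resize(t["color"][235:295,195:255,::-1],None,fx=8,fy=8,interpolation=cv2.INTER_CUBIC)
b=cv2.resize(t["color"][180:240,200:260,::-1],None,fx=8,fy=8,interpolation=cv2.INTER_CUBIC)
```

```text
[[ 0.4913 -0.1325]
 [ 0.4891 -0.2289]
 [ 0.4278 -0.2296]
 [ 0.433  -0.128 ]]
sizes [np.float64(0.0964), np.float64(0.1017), np.float64(0.0585), np.float64(0.0613)]
card c [ 0.4602895  -0.17976658] dir 87.85823523735887
(62, 126) [0.5103 0.1139 0.022 ]
(70, 200) [0.4182 0.1205 0.022 ]
(74, 124) [0.5119 0.1072 0.008 ]
(88, 194) [0.4225 0.1042 0.008 ]
(206, 134) [ 0.5033 -0.0633  0.045 ]
(155, 212) [0.4008 0.0154 0.017 ]
(205, 212) [ 0.401  -0.0499  0.017 ]
(402, 150) [ 0.4891 -0.2803  0.072 ]
(398, 233) [ 0.3931 -0.2856  0.072 ]
reader top [array([0.503 , 0.2082, 0.022 ]), array([0.5062, 0.1304, 0.022 ]), array([0.4053, 0.1231, 0.022 ]), array([0.405 , 0.2027, 0.022 ])] [array([0.5052, 0.1106, 0.008 ]), array([0.4146, 0.1034, 0.008 ])]
```

Card at (0.460, -0.180), heading 88°; sizes check out. I'll press near its front, clear of the cups and the centrifuge corner.

Call:
drive_tool --series '[[[-0.6, -0.6, -4], 0], [[0, 0, -5], 0], [[0, 0, -5], 0], [[0, 0, -5], 0], [[0, 0, -5], 0], [[0, 0, -2.5], 0], [[0, 0, -1], 0], [[0, 0, -0.6], 0], [[0, 0, -0.4], 0], [[0, 0, 0], 0]]'

```text
time: 2.8
ee_pos: [0.4502, -0.159, 0.0161]
eef_rot: [1.0, 0.002, 0.0, 0.0]
ft_force: [0.0, -1.3, 0.2]
width: 0.0006
grip_force: 0.0
```

Call:
drive_tool --series '[[[0, 0, -0.1], 0], [[0, 0, 0], 0], [[0, 0, -0.1], 0], [[0, 0, 0], 0], [[0, 0, -0.1], 0], [[0, 0, 0], 0], [[0, 0, 0], 0], [[0, 0, 0], 0], [[0, 0, 0], 0], [[0, 0, 0], 0]]'

```text
time: 4.05
ee_pos: [0.4499, -0.1587, 0.0126]
eef_rot: [1.0, 0.002, -0.0, 0.0]
ft_force: [0.7, -0.2, 0.5]
width: 0.0004
grip_force: 0.0
```

Call:
drive_tool --series '[[[0, 0, -0.1], 0], [[0, 0, 0], 0], [[0, 0, 0], 0], [[0, 0, -0.1], 0], [[0, 0, 0], 0], [[0, 0, 0], 0], [[0, 0, 0], 0], [[0, 0, 0], 0], [[0, 0, 0], 0], [[0, 0, 0], 0]]'

```text
time: 5.3
ee_pos: [0.4504, -0.1589, 0.0123]
eef_rot: [1.0, 0.002, 0.0, 0.001]
ft_force: [-9.2, 3.5, 27.3]
width: 0.0004
grip_force: 13.6
```

Call:
drive_tool --series '[[[0, 0, -0.0], 0], [[-0.2, 0.5, 0.05], 0], [[-0.2, 1.5, 0], 0], [[-0.2, 2.5, 0], 0], [[0, 3, 0], 0], [[0, 3, 0], 0], [[0.2, 3, 0], 0], [[0.2, 2.5, 0], 0], [[0.2, 1.5, 0], 0], [[0, 0.5, 0], 0]]'

```text
time: 6.55
ee_pos: [0.4517, 0.0215, 0.0124]
eef_rot: [1.0, 0.002, 0.002, 0.0]
ft_force: [0.4, -4.4, 13.3]
width: 0.0004
grip_force: 6.4
```

Dragging works at 13 N. I'll lift and look at card and reader together.

Call:
drive_tool --series '[[[0, 0, 0], 0], [[0, 0, 0.5], 0], [[0, 0, 3], 0], [[-1, 1, 5], 0], [[-1, 1, 5], 0], [[-1, 1, 5], 0], [[-1, 1, 4], 0], [[0, 0, 1], 0], [[0, 0, 0], 0], [[0, 0, 0], 0]]'

```text
time: 7.8
ee_pos: [0.4094, 0.0608, 0.2446]
eef_rot: [1.0, 0.001, -0.001, -0.0]
ft_force: [0.6, -0.9, -0.1]
width: 0.0007
grip_force: 0.0
```

```bash
python3 snap.py w2
```

```text
t 7.8 tcp [0.4094 0.0608 0.2446] yaw 0.16 cam [0.491 0.061 0.398] f [ 0.58 -0.9  -0.07]
```

View pics/w2.png

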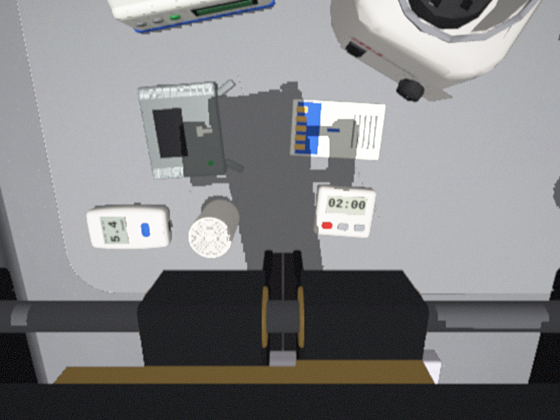

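The view shows card corners at (293,100), (385,104), (382,160) and (290,156), the reader's outline at (138,87), (217,82), (226,177) and (152,178), and guide tips at (235,83) and (243,170). I'll sharpen the edges numerically.

Run:
```python
import pickle
from h import *
c=pickle.load(open("w2.pkl","rb"))
def rect(Q,n):
    Q=np.array(Q); fl,rl,rr,fr=Q
    print(n,Q.round(4).tolist(),"sizes",[np.linalg.norm(a-b).round(4) for a,b in [(fl,rl),(fr,rr),(fl,fr),(rl,rr)]])
    for a,b in [(fl,rl),(fr,rr)]: print("  side dir",np.degrees(np.arctan2(*(a-b)[::-1])).round(1))
    for a,b in [(fl,fr),(rl,rr)]: print("  end normal",np.degrees(np.arctan2(*(a-b)[::-1])).round(1)+90)
    print("  c",Q.mean(0).round(4))
g=cv2.cvtColor(c["color"],cv2.COLOR_RGB2GRAY)
def sub(P): return cv2.cornerSubPix(g,np.float32(P).reshape(-1,1,2),(4,4),(-1,-1),(3,30,.01)).reshape(-1,2)
cp=sub([(293,100),(385,104),(382,160),(290,156)]);print(cp)
rect([plane(c,p,.004)[:2] for p in cp],"card")
rp=[(138,87),(217,82),(226,177),(152,178)];rs=sub(rp);print(rs)
rect([plane(c,p,.022)[:2] for p in rp],"reader")
for p in [(235,83),(243,170)]: print(plane(c,p,.008)[:2])
cv2.imwrite("pics/rd.png",cv2.resize(c["color"][70:195,120:290,::-1],None,fx=4.6,fy=4.6,interpolation=cv2.INTER_CUBIC))
```

```text
[[293.      100.     ]
 [385.0525  104.08866]
 [382.      160.     ]
 [292.85574 153.88065]]
card [[0.493, 0.0503], [0.4891, -0.0487], [0.4289, -0.0507], [0.4354, 0.0497]] sizes [np.float64(0.0991), np.float64(0.1007), np.float64(0.0575), np.float64(0.0602)]
  side dir 87.8
  side dir 86.3
  end normal 90.6
  end normal 91.9
  c [4.616e-01 1.000e-04]
[[138.44148  89.26966]
 [217.       82.     ]
 [225.90753 175.44926]
 [152.      178.     ]]
reader [[0.5049, 0.2078], [0.5099, 0.1276], [0.4126, 0.1228], [0.4112, 0.2036]] sizes [np.float64(0.0803), np.float64(0.0808), np.float64(0.0938), np.float64(0.0974)]
  side dir 93.6
  side dir 91.0
  end normal 92.5
  end normal 92.8
  c [0.4596 0.1655]
[0.50969951 0.11127113]
[0.41773627 0.10565377]
```

View pics/rd.png

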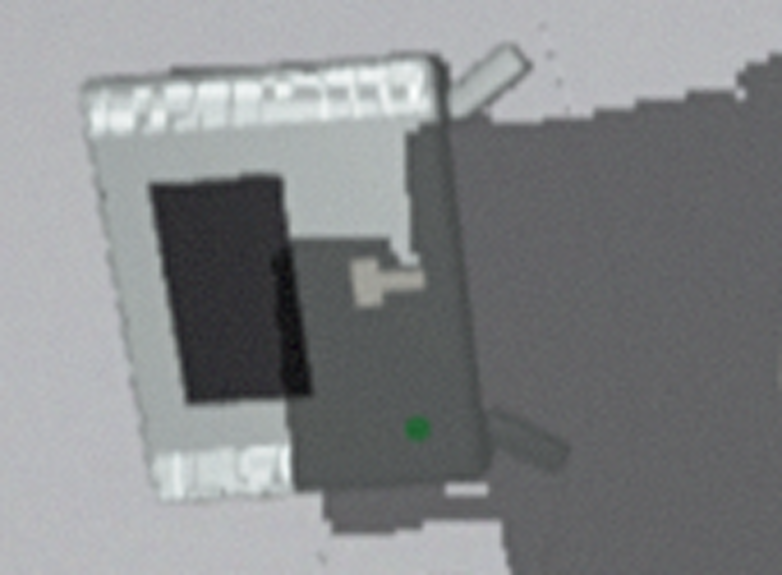

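Reader heading ≈92.5°, mouth ≈(0.461, 0.1255), slot end y≈0.1755. The card centre is at (0.461, 0.000), heading 87.7°. I'll press its rear part with the hand pre-turned by -5°, then rotate and drag.

Call:
drive_tool --series '[[[1.4, -2.6, -2], -1], [[1.5, -3, -5], -2], [[1.5, -3, -5], -2], [[0, 0, -5], 0], [[0, 0, -4], 0], [[0, 0, -1.6], 0], [[0, 0, -0.4], 0], [[0, 0, -0.3], 0], [[0, 0, -0.2], 0], [[0, 0, 0], 0]]'

```text
time: 9.1
ee_pos: [0.4549, -0.0249, 0.0124]
eef_rot: [0.999, -0.042, 0.001, 0.0]
ft_force: [-1.9, 0.3, 8.6]
width: 0.0007
grip_force: 3.9
```

Call:
drive_tool --series '[[[0, 0, -0.02], 0], [[0, 0, 0], 2.4], [[0, 0, 0], 2.4], [[0.2, 0.5, 0], 0], [[0.3, 1, 0], 0], [[0.2, 1.5, 0], 0], [[-0.1, 1.5, 0], 0], [[-0.1, 1, 0], 0], [[0, 0.5, 0], 0], [[0, 0, 0], 0]]'

```text
time: 10.35
ee_pos: [0.4604, 0.0358, 0.0124]
eef_rot: [1.0, 0.0, 0.002, 0.0]
ft_force: [-0.6, 1.2, 7.1]
width: 0.0007
grip_force: 3.4
```

Run:
```python
from bench import vision
from h import *
t=vision.camera("top")
cv2.imwrite("pics/t2.png",cv2.resize(t["color"][215:305,190:330,::-1],None,fx=5.5,fy=5.5,interpolation=cv2.INTER_CUBIC))
```

```text
(no output)
```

View pics/t2.png

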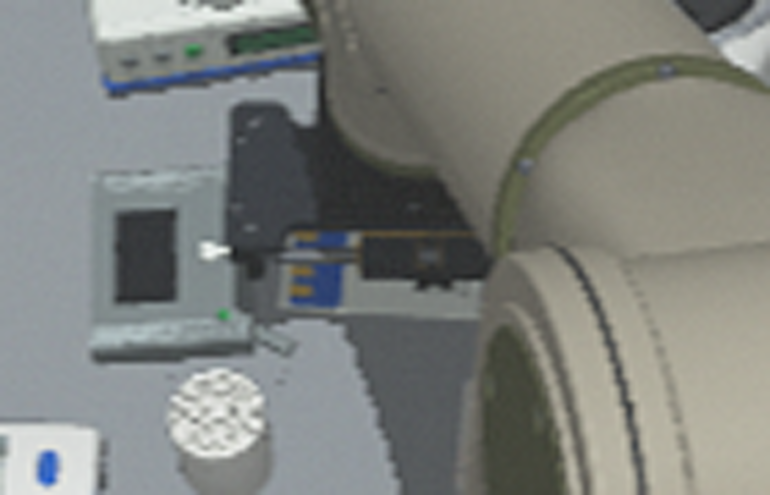

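The view shows the card front-right corner at (278,305) and its near side running to about (480,318). The reader's near side runs (92,358)–(252,350). The card seems under-rotated; I'll check numerically.

Run:
```python
from bench import vision
from h import *
t=vision.camera("top"); I=t["color"]
f=lambda x,y,z:plane(t,(190+(x-2.25)/5.5,215+(y-2.25)/5.5),z)[:2]
a,b=f(278,305,.004),f(480,318,.004);d=a-b;print(a,b,np.degrees(np.arctan2(d[1],d[0])))
a,b=f(92,358,.0),f(252,350,.0);d=a-b;print("reader",a,b,np.degrees(np.arctan2(d[1],d[0])))
# card lower edge: per column brightest vertical gradient in rows
g=cv2.GaussianBlur(cv2.cvtColor(I,cv2.COLOR_RGB2GRAY),(1,3),0).astype(float)
P=[]
for u in range(243,276,3):
    col=g[266:277,u]; dd=col[:-1]-col[1:]; k=dd.argmax(); P.append(plane(t,(u,266+k+.5),.004)[:2]); print(u,266+k,dd[k].round())
P=np.array(P);m=np.polyfit(P[:,1],P[:,0],1);print("heading",90-np.degrees(np.arctan(m[0])), "x at y=.1",np.polyval(m,.1))
```

```text
[0.44077444 0.1146733 ] [0.43420398 0.0139018 ] 86.2695022985605
reader [0.41376719 0.20597737] [0.4183275 0.1268916] 93.30018683640905
243 275 10.0
246 268 4.0
249 267 1.0
252 271 21.0
255 271 21.0
258 271 18.0
261 271 17.0
264 271 16.0
267 272 18.0
270 272 20.0
273 272 20.0
heading 87.10966384878215 x at y=.1 0.4384244873429827
```

The card didn't turn with the closed fingertips: its heading is still ~87°, and its front is 8 mm too far in +x. I'll re-press with spread fingers, two contact points, to turn it.

Call:
drive_tool --series '[[[0, 0, 0.5], 0], [[0, 0.4, 0.2], -2], [[0.2, 0.5, 0], -3.5], [[0, 0.4, 0], 0], [[0, 0, 0], 0], [[0, 0, 0], 0], [[0, 0, -0.4], 0], [[0, 0, -0.2], 0], [[0, 0, -0.13], 0], [[0, 0, 0], 0]]' --hand 0.7

```text
time: 11.7
ee_pos: [0.4612, 0.0481, 0.0123]
eef_rot: [0.999, -0.048, 0.0, 0.001]
ft_force: [-11.9, -1.8, 33.8]
width: 0.026
grip_force: 16.7
```

Call:
drive_tool --series '[[[0, 0, 0.05], 0], [[0, 0, 0], 2], [[0, 0, 0], 2], [[0, 0, 0], 2], [[-0.2, 0, 0], 0], [[0, 0, 0], 0], [[0, 0, 0], 0], [[0, 0, 0], 0], [[0, 0, 0], 0], [[0, 0, 0], 0]]'

```text
time: 12.95
ee_pos: [0.4612, 0.0484, 0.0124]
eef_rot: [1.0, 0.004, 0.002, -0.0]
ft_force: [1.5, -0.1, 11.6]
width: 0.0257
grip_force: 5.7
```

```bash
cat > edge.py <<'E'
from bench import vision
from h import *
t=vision.camera("top"); I=t["color"]
g=cv2.GaussianBlur(cv2.cvtColor(I,cv2.COLOR_RGB2GRAY),(1,3),0).astype(float)
P=[]
for u in range(240,282,3):
    dd=g[264:280,u]; dd=dd[:-1]-dd[1:]; k=dd.argmax()
    if dd[k]>12: P.append(plane(t,(u,264+k+.5),.004)[:2])
    print(u,264+k,dd[k].round(),end="; ")
P=np.array(P);m=np.polyfit(P[:,1],P[:,0],1);print("\nheading",90-np.degrees(np.arctan(m[0])), "x at y=.1",np.polyval(m,.1))
h=cv2.cvtColor(I,cv2.COLOR_RGB2HSV); b=cv2.inRange(h,(100,130,50),(130,255,255))[250:280,230:290]
v,u=np.nonzero(b); 
if len(u): print("blue cols",u.min()+230,u.max()+230,"rows",v.min()+250,v.max()+250,[plane(t,(q,263),.004)[1].round(4) for q in (u.min()+230,u.max()+230)])
cv2.imwrite("pics/t3.png",cv2.resize(I[215:305,190:330,::-1],None,fx=5.5,fy=5.5,interpolation=cv2.INTER_CUBIC))
E
python3 edge.py
```

```text
240 277 12.0; 243 276 14.0; 246 269 11.0; 249 273 4.0; 252 272 14.0; 255 272 18.0; 258 272 18.0; 261 271 15.0; 264 271 16.0; 267 271 19.0; 270 271 23.0; 273 271 21.0; 276 278 5.0; 279 272 13.0; 
heading 96.219535023545 x at y=.1 0.4290613772709988
blue cols 244 251 rows 257 271 [np.float64(0.1049), np.float64(0.0856)]
```

Call:
drive_tool --series '[[[-0.2, 0, 0], 0], [[0, 0.3, 0], 0], [[0, 0.3, 0], 0], [[-0.05, 0.4, 0], 0], [[0, 0.4, 0], 0], [[-0.05, 0.4, 0], 0], [[0, 0.4, 0], 0], [[0, 0.3, 0], 0], [[0, 0, 0], 0], [[0, 0, 0], 0]]'

```text
time: 14.25
ee_pos: [0.4579, 0.0727, 0.0124]
eef_rot: [1.0, 0.004, 0.002, 0.0]
ft_force: [-0.2, -4.3, 14.4]
width: 0.0264
grip_force: 7.3
```

```bash
python3 edge.py
```

```text
240 277 12.0; 243 274 12.0; 246 273 20.0; 249 273 18.0; 252 273 17.0; 255 272 15.0; 258 272 16.0; 261 272 19.0; 264 272 20.0; 267 272 21.0; 270 270 1.0; 273 274 9.0; 276 272 14.0; 279 271 12.0; 
heading 92.72310608589372 x at y=.1 0.43102767149692484
blue cols 237 242 rows 267 272 [np.float64(0.1242), np.float64(0.1104)]
```

View pics/t3.png

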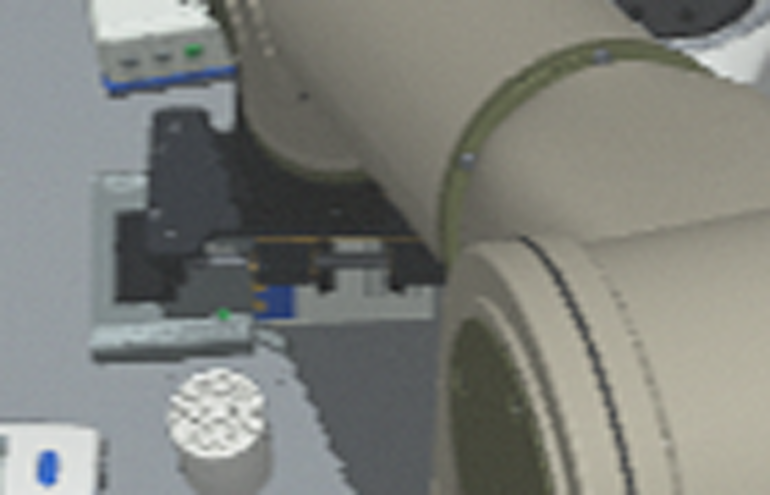

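The card's front is in the mouth, aligned (heading 92.7°, about 1 mm off axis). I'll re-press with closed fingers near the rear and push home.

Call:
drive_tool --series '[[[0, 0, 0.3], 0], [[0, 0, 0.3], 0], [[0.1, -0.6, 0], 0], [[0, -0.5, 0], 0], [[0, 0, 0], 0], [[0, 0, 0], 0], [[0, 0, -0.4], 0], [[0, 0, -0.2], 0], [[0, 0, -0.05], 0], [[0, 0, 0], 0]]' --hand 1

```text
time: 15.55
ee_pos: [0.4571, 0.0624, 0.0123]
eef_rot: [1.0, 0.004, -0.0, 0.001]
ft_force: [-12.0, -2.0, 34.8]
width: 0.0006
grip_force: 17.6
```

Call:
drive_tool --series '[[[0, 0.3, 0], 0], [[0, 0.5, 0], 0], [[-0.1, 0.5, 0], 0], [[0, 0.5, 0], 0], [[0, 0.5, 0], 0], [[0, 0.4, 0], 0], [[-0.1, 0.4, 0], 0], [[0, 0.2, 0], 0], [[0, 0.1, 0], 0], [[0, 0, 0], 0]]'

```text
time: 16.8
ee_pos: [0.4575, 0.0954, 0.0124]
eef_rot: [1.0, 0.004, 0.002, 0.001]
ft_force: [0.5, -5.7, 19.9]
width: 0.0008
grip_force: 10.2
```

Call:
drive_tool --series '[[[0, 0.1, 0], 0], [[0, 0.1, 0], 0], [[0, 0.1, 0], 0], [[0, 0.1, 0], 0], [[0, 0, 0], 0], [[0, 0.1, 0], 0], [[0, 0, 0], 0], [[0, 0.1, 0], 0], [[0, 0, 0], 0], [[0, 0, 0], 0]]'

```text
time: 18.05
ee_pos: [0.4575, 0.1012, 0.0124]
eef_rot: [1.0, 0.004, 0.002, 0.001]
ft_force: [0.2, -6.6, 20.4]
width: 0.0008
grip_force: 10.3
```

Call:
drive_tool --series '[[[0, 0.1, 0], 0], [[0, 0, 0], 0], [[0, 0.1, 0], 0], [[0, 0, 0], 0], [[0, 0.1, 0], 0], [[0, 0, 0], 0], [[0, 0.1, 0], 0], [[0, 0, 0], 0], [[0, 0, 0], 0], [[0, 0, 0], 0]]'

```text
time: 19.3
ee_pos: [0.4576, 0.1019, 0.0123]
eef_rot: [1.0, 0.002, 0.002, 0.003]
ft_force: [-0.4, -18.9, 25.9]
width: 0.0004
grip_force: 12.7
```

Stopped dead at 19 N: home. I'll lift off and go to look at the cap.

Call:
drive_tool --series '[[[0, -0.2, 0], 0], [[0, 0, 0.5], 0], [[0, 0, 3], 0], [[0, 0, 5], 0], [[0, 0.5, 5], 0], [[2, 1, 5], 0], [[2, 1, 5], 0], [[2, 1, 3], 0], [[0, 0.5, 0], 0], [[0, 0, 0], 0]]' --hand 0.4

```text
time: 20.55
ee_pos: [0.514, 0.1447, 0.2742]
eef_rot: [1.0, 0.005, -0.001, 0.0]
ft_force: [0.0, 0.3, 0.7]
width: 0.0526
grip_force: 0.0
```

```bash
python3 snap.py w3
python3 - <<'E'
from bench import vision
from h import *
t=vision.camera("top")
a=t["color"][235:285,190:260,::-1]; a=cv2.resize(a,None,fx=5.7,fy=5.7,interpolation=cv2.INTER_CUBIC)
b=cv2.imread("pics/w3.png"); o=np.zeros((600,800,3),np.uint8); o[:300,:399]=cv2.resize(a,(399,300))[:300]
w=cv2.resize(b,(560,420))
o[:300,400:]=cv2.resize(b[0:210,140:420],(400,300)); o[300:,:400]=cv2.resize(b,(400,300))
cv2.imwrite("pics/m1.png",o)
E
```

```text
t 20.55 tcp [0.514  0.1447 0.2742] yaw 0.56 cam [0.596 0.146 0.428] f [0.02 0.25 0.67]
```

View pics/m1.png

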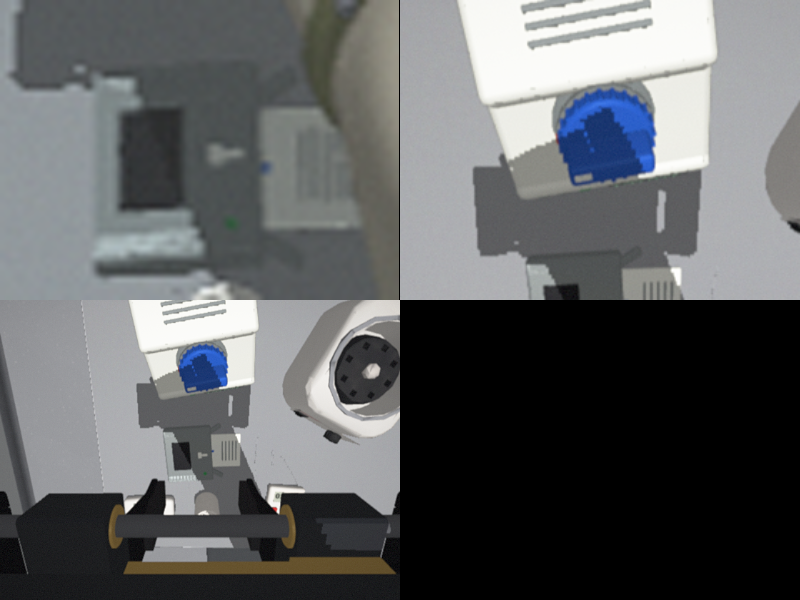

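The card is home: its front band is hidden and its rear half sticks out squarely. In the wrist panel the cap's bar top runs (572,180)–(655,168) with its white mark at about (583,178). The analyser's front edge runs (520,197)–(705,165), so it is yawed about +10°. I'll triangulate the mark and the bar.

Run:
```python
import pickle
from bench import vision
from h import *
w=pickle.load(open("w3.pkl","rb")); t=vision.camera("top"); s=vision.camera("scene")
t=dict(t,color=cv2.imread("pics/top0.png")[:,:,::-1]); s=dict(s,color=cv2.imread("pics/scene0.png")[:,:,::-1])
M={}
for n,c,(u0,v0,u1,v1) in [("w",w,(245,55,325,135)),("t",t,(212,185,245,220)),("s",s,(208,200,238,230))]:
    I=np.ascontiguousarray(c["color"][v0:v1,u0:u1]); h=cv2.cvtColor(I,cv2.COLOR_RGB2HSV)
    b=cv2.inRange(h,(100,120,40),(130,255,255))
    k=max(cv2.findContours(b,0,2)[0],key=cv2.contourArea); hull=cv2.convexHull(k)
    m=np.zeros_like(b); cv2.drawContours(m,[hull],-1,255,-1)
    wm=(m>0)&(h[...,1]<110)&(cv2.erode(m,np.ones((3,3)))>0); vv,uu=np.nonzero(wm)
    print(n,"blue bbox",np.array(cv2.boundingRect(k))+[u0,v0,0,0],"white",[(x+u0,y+v0) for x,y in zip(uu,vv)][:40])
    print("  lowest blue per col",[(x+u0,int(np.nonzero(b[:,x])[0].max())+v0) for x in range(0,u1-u0,4 if n=="w" else 2) if b[:,x].any()])
print("f",w["intrinsics"][0,0])
# slope front/edges: wrist case corners (guess): front lower edge of slope
```

```text
w blue bbox [250  62  69  68] white [(np.int64(282), np.int64(63)), (np.int64(283), np.int64(63)), (np.int64(284), np.int64(63)), (np.int64(291), np.int64(63)), (np.int64(292), np.int64(63)), (np.int64(273), np.int64(65)), (np.int64(299), np.int64(65)), (np.int64(300), np.int64(66)), (np.int64(301), np.int64(66)), (np.int64(302), np.int64(67)), (np.int64(255), np.int64(80)), (np.int64(255), np.int64(81)), (np.int64(254), np.int64(82)), (np.int64(317), np.int64(96)), (np.int64(317), np.int64(97)), (np.int64(316), np.int64(103)), (np.int64(317), np.int64(103)), (np.int64(316), np.int64(104)), (np.int64(317), np.int64(104)), (np.int64(256), np.int64(114)), (np.int64(257), np.int64(115)), (np.int64(257), np.int64(116)), (np.int64(271), np.int64(121)), (np.int64(272), np.int64(121)), (np.int64(273), np.int64(121)), (np.int64(266), np.int64(122)), (np.int64(267), np.int64(122)), (np.int64(268), np.int64(122)), (np.int64(269), np.int64(122)), (np.int64(270), np.int64(122)), (np.int64(271), np.int64(122)), (np.int64(272), np.int64(122)), (np.int64(273), np.int64(122)), (np.int64(274), np.int
[... 632 characters left out ...]
t64(223), np.int64(203)), (np.int64(224), np.int64(203))]
  lowest blue per col [(220, 206), (222, 208), (224, 209), (226, 210), (228, 211), (230, 211), (232, 210), (234, 209), (236, 208), (238, 205)]
s blue bbox [212 206  21  21] white [(np.int64(228), np.int64(208)), (np.int64(222), np.int64(214)), (np.int64(220), np.int64(215)), (np.int64(221), np.int64(215)), (np.int64(222), np.int64(215)), (np.int64(223), np.int64(215)), (np.int64(220), np.int64(216)), (np.int64(221), np.int64(216)), (np.int64(222), np.int64(216))]
  lowest blue per col [(212, 214), (214, 221), (216, 223), (218, 225), (220, 225), (222, 225), (224, 225), (226, 225), (228, 224), (230, 222), (232, 210)]
f 350.9851186554439
```

Run:
```python
import pickle
from bench import vision
from h import *
w=pickle.load(open("w3.pkl","rb")); t=vision.camera("top"); s=vision.camera("scene")
pm,e=tri(w,(268,123.8),t,(223,202.6)); print("mark w-t",pm.round(4),e)
print("mark t-s",*tri(t,(223,202.6),s,(221.3,215.4))); print("mark w-s",*tri(w,(268,123.8),s,(221.3,215.4)))
for z in (.13,.135,.14,.145,.15):
    a,b=plane(w,(260.5,129),z),plane(w,(318,117.5),z); d=b-a
    print(z,"front edge",a.round(4),b.round(4),"len",np.linalg.norm(d).round(4),"mid",((a+b)/2).round(4),"yaw",np.degrees(np.arctan2(d[0],-d[1])).round(1))
```

```text
mark w-t [0.5786 0.1571 0.1345] 0.0009415551602038699
mark t-s [0.57849935 0.15633047 0.13336202] 0.001620171854183446
mark w-s [0.57809582 0.15681375 0.13315374] 0.0016884588752005217
0.13 front edge [0.574  0.1639 0.13  ] [0.5837 0.1166 0.13  ] len 0.0483 mid [0.5789 0.1403 0.13  ] yaw 11.6
0.135 front edge [0.5744 0.1636 0.135 ] [0.5839 0.1171 0.135 ] len 0.0475 mid [0.5792 0.1404 0.135 ] yaw 11.6
0.14 front edge [0.5748 0.1633 0.14  ] [0.5841 0.1176 0.14  ] len 0.0467 mid [0.5795 0.1405 0.14  ] yaw 11.6
0.145 front edge [0.5751 0.163  0.145 ] [0.5843 0.1181 0.145 ] len 0.0459 mid [0.5797 0.1406 0.145 ] yaw 11.6
0.15 front edge [0.5755 0.1627 0.15  ] [0.5845 0.1186 0.15  ] len 0.045 mid [0.58   0.1407 0.15  ] yaw 11.6
```

Cap bar top centre ≈(0.583, 0.141, 0.134); bar lies along the slope's horizontal (yaw ≈100.5°). I'll check the wrist joint before turning the hand 100°.

```bash
python3 -c "
from bench import r
s=r.read_state();print(s['joint_positions'].round(3),s['time'],r.finger_overhang)"
```

```text
[ 0.243  0.167 -0.67   1.603  0.105  1.409 -2.   ] 20.85 0.008
```

Call:
drive_tool --series '[[[0.7, 0, 0], 10], [[0.7, 0, 0], 10], [[0.7, 0, 0], 10], [[0.7, 0, -1], 10], [[0.7, 0, -1], 10], [[0.7, 0, -1], 10], [[0.7, 0, -1], 10], [[0.8, -0.1, -1], 10], [[0.8, -0.1, -2], 10], [[0.8, -0.1, -2], 10]]' --hand 0.68 --newtons 40

```text
time: 22.1
ee_pos: [0.5881, 0.1409, 0.1849]
eef_rot: [0.637, 0.771, -0.0, 0.0]
ft_force: [-0.2, -0.0, 0.0]
width: 0.0278
grip_force: 0.0
```

```bash
python3 snap.py w4; python3 -c "
from bench import r
s=r.read_state();print(s['joint_positions'].round(3),s['width'])"
```

```text
t 22.1 tcp [0.5881 0.1409 0.1849] yaw 100.8 cam [0.573 0.222 0.339] f [-0.22 -0.01  0.05]
[ 0.341  0.446 -0.845  1.546  0.341  1.307 -0.35 ] 0.027756874657080117
```

Call:
drive_tool --series '[[[-0.1, 0.1, -1.5], 0], [[0, 0, -1.5], 0], [[0, 0, -0.8], 0], [[0, 0, -0.4], 0], [[0, 0, -0.3], 0], [[0, 0, -0.2], 0], [[0, 0, -0.2], 0], [[0, 0, -0.1], 0], [[0, 0, 0], 0], [[0, 0, 0], 0]]'

```text
time: 23.4
ee_pos: [0.587, 0.1422, 0.1357]
eef_rot: [0.64, 0.769, 0.0, 0.0]
ft_force: [-0.3, -0.2, -0.1]
width: 0.0282
grip_force: 0.0
```

Call:
drive_tool --series '[[[0, 0, 0], 0], [[0, 0, 0], 0], [[0, 0, 0], 0], [[0, 0, 0], 0], [[0, 0, 0], 0], [[0, 0, 0], 0], [[0, 0, 0], 0], [[0, 0, 0], 0], [[0, 0, 0], 0], [[0, 0, 0], 0]]' --hand 1 --newtons 15

```text
time: 24.65
ee_pos: [0.5852, 0.142, 0.1355]
eef_rot: [0.639, 0.769, -0.002, -0.001]
ft_force: [-8.6, -2.8, 6.2]
width: 0.0164
grip_force: 14.1
```

Gripped at 16 mm as predicted. Turn the first part.

Call:
drive_tool --series '[[[-0.2, 0, 0], 0], [[0, 0, 0], -5], [[0, 0, 0], -5], [[0, 0, 0], -5], [[0, 0, 0], -5], [[0, 0, 0], -5], [[0, 0, 0], -5], [[0, 0, 0], -5], [[0, 0, 0], -5], [[0, 0, 0], 0]]' --newtons 25

```text
time: 25.9
ee_pos: [0.5843, 0.142, 0.1371]
eef_rot: [0.864, 0.503, -0.001, 0.001]
ft_force: [-10.9, -4.9, 17.0]
width: 0.0143
grip_force: 25.3
```

```bash
cat > st.py <<'E'
from bench import r
from h import *
s=r.read_state();x=Ro.from_quat(s["eef_rot"]).as_matrix()[:,0]
print(s["time"],s["ee_pos"].round(4),"yaw",np.degrees(np.arctan2(x[1],x[0])).round(1),"F",s["ft_force"].round(1),"M",s["torque"].round(3),"w",s["width"].round(4),"g",s["grip_force"],"j7",s["joint_positions"][6].round(2))
E
python3 st.py
```

```text
Traceback (most recent call last):
  File "st.py", line 4, in <module>
    print(s["time"],s["ee_pos"].round(4),"yaw",np.degrees(np.arctan2(x[1],x[0])).round(1),"F",s["ft_force"].round(1),"M",s["torque"].round(3),"w",s["width"].round(4),"g",s["grip_force"],"j7",s["joint_positions"][6].round(2))
                                                                                                                                                  ^^^^^^^^^^^^^^^^
AttributeError: 'float' object has no attribute 'round'
```

Call:
drive_tool --series '[[[0, 0, 0], -5], [[0, 0, 0], -5], [[0, 0, 0], -5], [[0, 0, 0], -5], [[0, 0, 0], -5], [[0, 0, 0], -5], [[0, 0, 0], -5], [[0, 0, 0], 0], [[0, 0, 0], 0], [[0, 0, 0], 0]]'

```text
time: 27.15
ee_pos: [0.5841, 0.1429, 0.1373]
eef_rot: [0.975, 0.222, -0.0, 0.0]
ft_force: [-12.7, -2.9, 18.5]
width: 0.0179
grip_force: 35.0
```

```bash
sed -i 's/s\["width"\].round(4)/s["width"]/' st.py; python3 st.py
```

```text
27.15 [0.5841 0.1429 0.1373] yaw 25.6 F [-12.7  -2.9  18.5] M [-0.564  2.485  0.962] w 0.017867322588497773 g 34.95953315868974 j7 -1.62
```

The grip widened to 17.9 mm with a rising force, so the ring has met its stop and the bar lags the pads. I'll release, regrip a bit deeper and squarer, with more force.

Call:
drive_tool --series '[[[0, 0, 0], 0], [[0, 0, 0], 0], [[0, 0, 0], 6], [[0, 0, -0.2], 6], [[0, 0, -0.2], 2], [[0, 0, 0], 0], [[0, 0, 0], 0], [[0, 0, 0], 0], [[0, 0, 0], 0], [[0, 0, 0], 0]]' --hand 0.66

```text
time: 28.4
ee_pos: [0.5849, 0.1423, 0.1316]
eef_rot: [0.941, 0.338, 0.0, 0.0]
ft_force: [-0.7, -0.3, 1.3]
width: 0.0294
grip_force: 0.0
```

Call:
drive_tool --series '[[[0, 0, 0], 0], [[0, 0, 0], 0], [[0, 0, 0], 0], [[0, 0, 0], 0], [[0, 0, 0], 0], [[0, 0, 0], 0], [[0, 0, 0], 0], [[0, 0, 0], 0], [[0, 0, 0], 0], [[0, 0, 0], 0]]' --hand 1 --newtons 6

```text
time: 29.65
ee_pos: [0.585, 0.1422, 0.1316]
eef_rot: [0.941, 0.338, 0.0, 0.0]
ft_force: [1.9, 0.4, -0.9]
width: 0.0204
grip_force: 5.2
```

```bash
python3 st.py
```

```text
29.65 [0.585  0.1422 0.1316] yaw 39.5 F [ 1.9  0.4 -0.9] M [-0.213 -0.405  0.068] w 0.02038060581771028 g 5.1893243892118335 j7 -1.39
```

The width is ambiguous about the bar's angle; I'll lift and look.

Call:
drive_tool --series '[[[0, 0, 0], 0], [[0, 0, 0], 0], [[0, 0, 2], 0], [[0, 0, 3], 0], [[-2, -2, 3], 0], [[-3, -2.2, 3], 0], [[-1, -1, 1], 0], [[0, 0, 0], 0], [[0, 0, 0], 0], [[0, 0, 0], 0]]' --hand 0.66

```text
time: 30.9
ee_pos: [0.5249, 0.0909, 0.2506]
eef_rot: [0.941, 0.338, -0.001, -0.001]
ft_force: [0.2, 0.5, -1.0]
width: 0.0294
grip_force: 0.0
```

```bash
python3 snap.py w5
cat > cap.py <<'E'
import pickle,sys
from h import *
w=pickle.load(open(sys.argv[1]+".pkl","rb")); T=np.array([.583,.141,.134])
p=w["R"]@T+w["t"]; p=w["intrinsics"]@p; p=p[:2]/p[2]; print("T at px",p)
u0,v0=(p-60).astype(int).clip(0); I=np.ascontiguousarray(w["color"][v0:v0+130,u0:u0+130]); h=cv2.cvtColor(I,cv2.COLOR_RGB2HSV)
b=cv2.inRange(h,(100,120,30),(130,255,255)); k=max(cv2.findContours(b,0,2)[0],key=cv2.contourArea)
m=np.zeros_like(b); cv2.drawContours(m,[cv2.convexHull(k)],-1,255,-1); m=cv2.erode(m,np.ones((7,7)))
wm=((m>0)&(h[...,1]<110)).astype(np.uint8); n,l,st,ce=cv2.connectedComponentsWithStats(wm)
for i in range(1,n):
    if st[i,4]>5:
        q=ce[i]+[u0,v0]; X=plane(w,q,.134); print("white",st[i,4],q.round(1),X.round(4),"at z .142:",plane(w,q,.142).round(4))
cv2.imwrite("pics/cap_%s.png"%sys.argv[1],cv2.resize(I[:,:,::-1],None,fx=4.5,fy=4.5,interpolation=cv2.INTER_CUBIC))
E
python3 cap.py w5
```

```text
t 30.9 tcp [0.5249 0.0909 0.2506] yaw 39.55 cam [0.588 0.143 0.405] f [ 0.21  0.52 -0.95]
T at px [280.91446023 109.5958179 ]
white 90 [272.7  90.4] [0.5896 0.1541 0.134 ] at z .142: [0.5895 0.1538 0.142 ]
white 8 [302.  122.6] [0.5858 0.1229 0.134 ] at z .142: [0.5859 0.1235 0.142 ]
```

The mark now sits at θ≈43° (radius 16 mm, as it should), so the cap stopped near there and the pads slipped. I'll regrip square (yaw 63°) and turn with 60 N.

Call:
drive_tool --series '[[[2, 2, 0], 6], [[2, 2, -1], 6], [[1.9, 1.1, -2], 6], [[0, 0, -3], 5.5], [[0, 0, -3], 0], [[0, 0, -1.5], 0], [[0, 0, -0.6], 0], [[0, 0, -0.3], 0], [[0, 0, -0.2], 0], [[0, 0, 0], 0]]' --hand 0.72

```text
time: 32.2
ee_pos: [0.5841, 0.1412, 0.136]
eef_rot: [0.853, 0.522, 0.0, 0.0]
ft_force: [-0.4, 0.0, -0.4]
width: 0.0244
grip_force: 0.0
```

Call:
drive_tool --series '[[[0, 0, 0], 0], [[0, 0, 0], 0], [[0, 0, 0], 0], [[0, 0, 0], 0], [[0, 0, 0], 0], [[0, 0, 0], 0], [[0, 0, 0], 0], [[0, 0, 0], 0], [[0, 0, 0], 0], [[0, 0, 0], 0]]' --hand 1 --newtons 20

```text
time: 33.45
ee_pos: [0.5847, 0.1408, 0.1359]
eef_rot: [0.853, 0.522, 0.001, 0.0]
ft_force: [5.0, -2.3, -0.6]
width: 0.0155
grip_force: 18.2
```

```bash
python3 st.py
```

```text
33.45 [0.5847 0.1408 0.1359] yaw 62.9 F [ 5.  -2.3 -0.6] M [-0.433 -1.22  -0.158] w 0.015514270774888289 g 18.22956364019774 j7 -1.0
```

Aligned (15.5 mm). Now turn with 60 N.

Call:
drive_tool --series '[[[0, 0, 0], 0], [[0, 0, 0], 0], [[0, 0, 0], -4], [[0, 0, 0], -4], [[0, 0, 0], -4], [[0, 0, 0], -4], [[0, 0, 0], -4], [[0, 0, 0], 0], [[0, 0, 0], 0], [[0, 0, 0], 0]]' --newtons 60

```text
time: 34.7
ee_pos: [0.5832, 0.1408, 0.1364]
eef_rot: [0.93, 0.367, -0.001, 0.001]
ft_force: [-5.1, -5.9, 12.0]
width: 0.013
grip_force: 61.5
```

```bash
python3 st.py
```

```text
34.7 [0.5832 0.1408 0.1364] yaw 43.1 F [-5.1 -5.9 12. ] M [-1.521  0.785  0.719] w 0.013033820919495068 g 61.54858021996915 j7 -1.32
```

Call:
drive_tool --series '[[[0, 0, 0], -4], [[0, 0, 0], -4], [[0, 0, 0], -4], [[0, 0, 0], -4], [[0, 0, 0], -4], [[0, 0, 0], -4], [[0, 0, 0], -4], [[0, 0, 0], -4], [[0, 0, 0], -3], [[0, 0, 0], 0]]'

```text
time: 35.95
ee_pos: [0.5791, 0.1419, 0.1389]
eef_rot: [0.997, 0.071, -0.004, 0.002]
ft_force: [-35.4, -10.0, 48.2]
width: 0.0131
grip_force: 78.0
```

```bash
python3 st.py
```

```text
35.95 [0.5791 0.1419 0.1389] yaw 8.2 F [-35.4 -10.   48.2] M [-2.847  8.047  1.033] w 0.013068380092142182 g 77.97974012646591 j7 -1.9
```

The bar is now square in the pads at θ≈93°. To make sure the ring really is at its stop, I'll regrip lightly: 10 N can overcome the 0.12 N·m drag but not the 0.25 N·m ratchet.

Call:
drive_tool --series '[[[0, 0, 0], 0], [[0, 0, 0], 0], [[-0.1, 0, -0.3], 0], [[0, 0, 0], 0], [[0, 0, 0], 0], [[0, 0, 0], 0], [[0, 0, 0], 0], [[0, 0, 0], 0], [[0, 0, 0], 0], [[0, 0, 0], 0]]' --hand 0.72 --newtons 10

```text
time: 37.2
ee_pos: [0.583, 0.1431, 0.1359]
eef_rot: [0.998, 0.071, 0.001, -0.0]
ft_force: [-7.2, -1.7, 26.4]
width: 0.0244
grip_force: 13.6
```

```bash
python3 st.py
```

```text
37.2 [0.583  0.1431 0.1359] yaw 8.1 F [-7.2 -1.7 26.4] M [-0.651  1.853  0.126] w 0.02439684001160379 g 13.64151718094945 j7 -1.9
```

Call:
drive_tool --series '[[[0, 0, 0], 0], [[0, 0, 0], 0], [[0, 0, 0], 0], [[0, 0, 0], 0], [[0, 0, 0], 0], [[0, 0, 0], -3], [[0, 0, 0], -3], [[0, 0, 0], -3], [[0, 0, 0], 0], [[0, 0, 0], 0]]' --hand 1

```text
time: 38.45
ee_pos: [0.5826, 0.1413, 0.1332]
eef_rot: [1.0, -0.008, -0.0, 0.0]
ft_force: [-1.3, -3.5, 7.5]
width: 0.0168
grip_force: 11.8
```

```bash
python3 st.py
```

```text
38.45 [0.5826 0.1413 0.1332] yaw -1.0 F [-1.3 -3.5  7.5] M [-0.951  0.123  0.346] w 0.016842858181976502 g 11.763652201043442 j7 -2.05
```

It resisted the light grip (pads pried to 16.8 mm, Mz ≈0.35 N·m), so the ring is at its stop and the slip since then counts. I'll release, lift and check the mark.

Call:
drive_tool --series '[[[0, 0, 0], 3], [[0, 0, 0], 0], [[0, 0, 0], 0], [[0, 0, 0.5], 0], [[0, 0, 2], 0], [[0, 0, 4], 0], [[-3, 0, 4], 0], [[-4, 0, 2], 0], [[0, 0, 0], 0], [[0, 0, 0], 0]]' --hand 0.6

```text
time: 39.7
ee_pos: [0.5133, 0.1411, 0.2585]
eef_rot: [1.0, 0.017, 0.001, 0.0]
ft_force: [-0.1, -0.5, -0.3]
width: 0.0344
grip_force: 0.0
```

```bash
python3 snap.py w6; python3 cap.py w6
python3 - <<'E'
import cv2,numpy as np
from bench import vision
t=vision.camera("top")["color"]
a=cv2.imread("pics/cap_w6.png"); b=cv2.imread("pics/cap_w5.png"); o=np.zeros((600,800,3),np.uint8)
o[:300,:400]=cv2.resize(b,(400,300));o[:300,400:]=cv2.resize(a,(400,300));o[300:,:400]=cv2.resize(cv2.imread("pics/w6.png"),(400,300))
o[300:,400:]=cv2.resize(t[150:310,170:400,::-1],(400,300))
cv2.imwrite("pics/m2.png",o)
E
```

```text
t 39.7 tcp [0.5133 0.1411 0.2585] yaw 1.97 cam [0.594 0.144 0.413] f [-0.07 -0.52 -0.31]
T at px [286.2890144  118.93013499]
white 82 [281.8 102.8] [0.5947 0.1449 0.134 ] at z .142: [0.5947 0.1449 0.142 ]
white 42 [299.7 125.1] [0.5787 0.1304 0.134 ] at z .142: [0.5792 0.1308 0.142 ]
white 38 [277.8 129.1] [0.5751 0.1473 0.134 ] at z .142: [0.5757 0.1472 0.142 ]
```

View pics/m2.png

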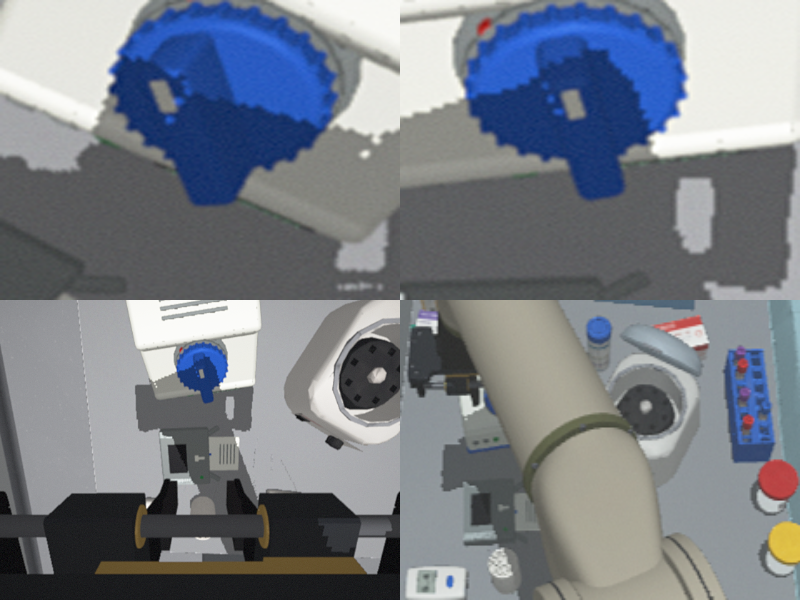

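The wrist panels show the bar moved from θ≈43° (mark at (163,97)) to θ≈83° (mark at (573,103)). That is one ratchet pitch past the stop, and on release the cap sprang back to that detent: one click. The card is still home (band hidden), and the other things in view stand where they were. The gripper is clear, so I'll hand in.

```bash
python3 -c "
from bench import r
print(r.close_job())"
```

```text
the job is handed in; nothing more can be done
None
```

I handed the job in at about 40 s: by my measurements the cap is turned to its stop and one click past it, and the card is fully home in the reader. The click was judged from the cap's angle and how it resisted and sprang back, not heard directly.

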